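Refill the game case and dress the cabinet shelf

TASK

First nest the empty white tray in the open grey case, turned so that its eight-sided outline matches and it lies flat on the case floor. Then stand the two chessmen upright in that tray, one on each side of its handle, and stand the two model buildings upright and well inside the edges of the tan mat on the little ash shelf. Knock none of them over, let go of everything, and leave the paint pot, tape ring and eraser where they are.

Things in the scene. Friction and masses are not known exactly. Their poses are not given: they have to be found in the camera images.
- insert_grip (a point): Loose white tray, octagon 104 mm (x) by 160 mm (y), corners cut 20; walls 18 high, 4 thick, floor 4; 0.11 kg. Across its middle an upright handle rib, 64 along x, 12 thick along y, top 50 mm above the underside; a bay each side in y, 70 (y) by 96 (x). Point: on the rib's centre line, 32 mm above the underside; pinch the rib's 12 mm. Half a turn gives the same outline. Starts on the table.
- case_floor (a point): Fixed open grey plastic case, same octagon: outside 126 mm (x) by 182 mm (y), corners cut 24, walls 22 high, 4 thick; inside 118 by 174, 7 mm play each side of the tray. Its lid, folded back on two clip hinges on the +x side, lies flat on the table: a 4 mm panel; the tray does not go there. Point: centre of the inner floor, 3 mm above the table; axes as the case.
- mat_top (a point): Centre of the top face of the tan silicone mat, 130 mm along its x by 170 mm along its y, on a small fixed ash shelf board (150 by 190 mm). The mat's top is 21 mm above the table; axes as the board.
- king_mid (a point): Loose ivory-coloured plastic chess king, a chessman: tall, round, cross on top, 95 mm high, base 38 mm across, stem 21 mm across between 34 and 58 mm up. This point is on its axis, 47.5 mm above its underside; z is up the axis. About 45 g. Starts standing on the table.
- rook_mid (a point): Loose red resin chess rook, a chessman: round tower with a notched rim, 60 mm high, base 38 mm across, body 23 to 25 mm across between 18 and 42 mm up, rim 33 mm. This point is on its axis, 30 mm above its underside; z is up the axis. About 40 g. Starts standing on the table.
- cottage_mid (a point): Loose red resin model cottage (a building): 62 mm long (x), 44 mm wide (y), flat upright walls 38 mm high, gable roof with ridge along x at 60 mm, chimney to 62 mm. About 90 g. Point: on the centre line, 30 mm above the underside; grip across the 44 mm about there. Starts standing on the table.
- chapel_mid (a point): Loose ivory-coloured plastic model chapel (a building): 66 mm long (x), 40 mm wide (y); nave on the +x side with walls 36 mm high, ridge at 56 mm; a tower of the same width at the -x end, 70 mm high. About 80 g. Point: on the centre line, 34 mm above the underside; grip across the 40 mm some 6 mm lower. Starts standing on the table.
- pot_c (a point): Bystander: small loose amber paint pot with a black cap, 34 mm across, 40 mm high, standing on the table among the things. This point is its centre, 20 mm up. Leave it alone.
- tape: Bystander: loose brown cardboard tape ring lying flat, 44 mm across, 16 mm high; origin at the centre of its underside. Leave it alone.
- eraser: Bystander: loose dark rubber eraser 45 by 22 by 12 mm lying flat; origin at the centre of its underside. Leave it alone.
Things that resemble listed ones, but are neither listed nor needed, are in the scene too. Of the things that look like the part that bears insert_grip, the middle-sized one is meant. Several things look just like the part that bears mat_top: the one meant starts farthest to the robot's left.

How it is judged (in metres and radians):
On the way:
1. the tray lies nested in the case, released and still empty of chessmen (horizontal distance between insert_grip and case_floor below 0.01 m and z of insert_grip in the frame of case_floor between 0.028 and 0.036 m and angle between insert_grip's own z axis and vertical below 0.06 rad and angle between the y axis of insert_grip and the y axis of case_floor, either way round below 0.2 rad and contact force between the fingers and insert below 0.3 N and horizontal distance between each of king_mid, rook_mid and insert_grip above 0.09 m), for 0.2 s.
At the end, for the whole second after the job is handed in: White tray flat on the case floor (within 10 mm, 0.2 rad, level to 0.06 rad); king and rook upright on its floor, one per bay; cottage and chapel upright on the mat, centres within 55 mm (mat x) and 75 mm (mat y) of its centre; all released and at rest (horizontal distance between insert_grip and case_floor below 0.01 m and z of insert_grip in the frame of case_floor between 0.028 and 0.036 m and angle between insert_grip's own z axis and vertical below 0.06 rad and angle between the y axis of insert_grip and the y axis of case_floor, either way round below 0.2 rad and ((x of king_mid in the frame of insert_grip between -0.04 and 0.04 m and y of king_mid in the frame of insert_grip between 0.015 and 0.07 m and z of king_mid in the frame of insert_grip between 0.0155 and 0.0235 m and angle between each of king_mid, rook_mid's own z axis and vertical below 0.12 rad and x of rook_mid in the frame of insert_grip between -0.04 and 0.04 m and y of rook_mid in the frame of insert_grip between -0.07 and -0.015 m and z of rook_mid in the frame of insert_grip between -0.002 and 0.006 m) or (x of king_mid in the frame of insert_grip between -0.04 and 0.04 m and y of king_mid in the frame of insert_grip between -0.07 and -0.015 m and z of king_mid in the frame of insert_grip between 0.0155 and 0.0235 m and angle between each of king_mid, rook_mid's own z axis and vertical below 0.12 rad and x of rook_mid in the frame of insert_grip between -0.04 and 0.04 m and y of rook_mid in the frame of insert_grip between 0.015 and 0.07 m and z of rook_mid in the frame of insert_grip between -0.002 and 0.006 m)) and x of cottage_mid in the frame of mat_top between -0.055 and 0.055 m and y of cottage_mid in the frame of mat_top between -0.075 and 0.075 m and z of cottage_mid in the frame of mat_top between 0.026 and 0.034 m and angle between each of cottage_mid, chapel_mid's own z axis and vertical below 0.1 rad and x of chapel_mid in the frame of mat_top between -0.055 and 0.055 m and y of chapel_mid in the frame of mat_top between -0.075 and 0.075 m and z of chapel_mid in the frame of mat_top between 0.03 and 0.038 m and linear speed of each of insert, king, rook, cottage, chapel below 0.02 m/s and contact force between the fingers and insert below 0.3 N and contact force between the fingers and king below 0.3 N and contact force between the fingers and rook below 0.3 N and contact force between the fingers and cottage below 0.3 N and contact force between the fingers and chapel below 0.3 N); the robot touches nothing.
It fails at once if a bystander (paint pot, tape ring or eraser) is shifted by more than 30 mm (distance of any of pot_c, tape, eraser from where it was at the start of the episode above 0.03 m).
It fails at once if a chessman or a model building is knocked over (leans more than about 57 degrees) (angle between any of king_mid, rook_mid, cottage_mid, chapel_mid's own z axis and vertical above 1 rad).
It also fails if it takes over 144 s, if anything falls off the work surface, if the arm or the gripper's body presses on something with over 40 N, if the wrist force passes 120 N, or if a joint passes its speed limit or range.

ROBOT

A 6-joint arm with a two-finger parallel gripper is mounted at the origin on the work surface. World frame = base frame: x ahead of the robot, y to its left, z up, the work surface at z = 0. Lengths are in m, angles in degrees, forces in N, time in s.
With the tool pointing down it reaches from about 0.25 to 0.725 m from the base axis. Payload 9.7 kg.
Tool frame: the origin (TCP) lies at the very end of the fingers, on their centre line; the grasp point (between the pads) lies 19 mm behind it; y points along the fingers, x is the direction in which the jaws open and shut, and the axes are right-handed (so a half turn about y gives the same grasp; the last joint's range is limited). The gripper opens to 85 mm and grips with 20 to 120 N. Pads are 22 mm wide; open, the fingers measure 114 mm over their backs; the gripper's body (76 mm by 85 mm) begins 54 mm behind the grasp point. The pads swing forward as they close: fully open they stand 13 mm farther back than shut.
Start: joints at [-66.75, 4.979, 10.078, 95.1, 0, 90], TCP at [0.217, -0.505, 0.231] pointing down, gripper open.
Joint ranges: [-179.16, 179.16], [-48.56, 103.87], [-65.8, 70.77], [-126.05, 130.52], [-82.76, 87.17], [-180, 180]. Speed limits (degrees/s): [127.2, 127.2, 147.25, 180, 180, 180].

INTERFACE

Orientations are given as [roll, pitch, yaw] about the fixed x, y, z axes, in that order (R = Rz(yaw) Ry(pitch) Rx(roll)).
In Python, from workcell import bot gives the robot as it stands.
- The arm moves only by the shell command python3 -m jog 'ROWS' [FORCE]. ROWS is JSON, a list of rows, each a list of 7 numbers: the closure, from 0 (fully open) to 1 (shut), then the shift along the world's x, y, z in units of 25 mm (1.0 is 25 mm), then the turn, a rotation vector about the world's x, y, z in units of 5 degrees (1.0 is 5 degrees). A call has 1 to 5 rows; each row is the pose to reach, as a shift and turn from the pose commanded when the call began; what a row does not reach only later rows make up. A row lasts 1/10 s, in which the tool goes at most 50 mm and 8.59 degrees, less where a joint would pass 70% of its speed; a pose out of reach is approached as far as the arm can. A call with a gripper value outside its range is refused whole. The fingers move at their own pace and stop on an object; FORCE is the grip in N (left out, the last holds). Time passes only in rows, so rows that repeat a pose let the fingers close. It gives the time, the measured TCP pose, the force and the opening at its end, in the units of the state.
- bot.get_obs(): the state, without advancing time (a new reading comes with each control period).
- bot.camera(name): name is "side" or "top" or "wrist"; returns (picture, depth): 400x640x3 uint8, red, green, blue; 400x640 float32, m along the optical axis (not along the pixel's ray), 0 where there is no reading.
- bot.camera_model(name): a dict with "fx", "fy", "cx", "cy" (pixels), "rvec" (rotation vector, rad) and "tvec" (3), from world to camera coordinates, as OpenCV has them; the wrist camera has in their place "tool_from_camera" (4x4, takes a point from camera to tool coordinates, whose origin is the TCP and whose axes are the tool frame's). Camera axes: x right, y down, z forward; pixel columns grow to the right and rows downward; lengths in m; the calibration is good to about 2 mm. The wrist camera is an equidistant fisheye: a pixel r from the principal point sees the ray r / f radians off the axis. A picture is of the moment at which its call begins: read the wrist's pose just before it. camera_model takes no time and is no camera call.
- bot.job_done(): hands the job in, once; it reports no verdict.
Trained networks look in the newest picture that a camera, given by its name, has taken for a name from the list of things; names that differ only in an ending like _2 or _b are one class to them, and where a whole thing is asked for, a point or a joint stands for the part that bears it (a point fixed in the world has none). Each returns a list of dicts, best first, with "conf" (0 to 1); they miss things now and then, are a little off and sometimes report something else, mostly with a low value. They report only what shows in the picture. A call takes as long as a camera call. They do not tell look-alikes from the thing itself.
- bot.regions_of(camera, label): "pixels" (400x640 bool, what is visible of it) and "point" ([row, column] in pixels, amid what is visible of it).
The state is a dict: "time": time; "q": joint angles; "qd": joint speeds; "joint_efforts": joint torques, N m; "ee_pos": TCP position; "tcp_rot": TCP orientation; "wrist_force": force on the tool from outside, world axes, zero at the start; "torque": the same for the moment, N m; "opening": finger opening in m.
Only numpy, scipy, OpenCV 4.12 (cv2) and the standard library are available. Lean on these libraries where they do the work, as an engineer would, in place of code of your own. Each camera call takes 0.05 s, during which the arm holds its last target. There are 200 camera calls.

## Working session

There is one attempt and no reset: what is moved stays moved. The work goes in short steps, Python scripts to look and compute and a shell command to move; the robot and the scene stay as the last step left them, time stands still between calls to the robot, and variables do not carry over. Pictures are saved under pics/ and viewed, about 12 in all and at most 16, crops included, and the job is handed in when it is done.

```bash
ls; mkdir -p pics
cat > h.py <<'E'
import numpy as np,cv2
from workcell import bot
def cloud(name,depth):
    m=bot.camera_model(name);R=cv2.Rodrigues(np.array(m['rvec'],float))[0];t=np.array(m['tvec'],float).ravel()
    v,u=np.mgrid[:400,:640]
    P=np.stack([(u-m['cx'])/m['fx']*depth,(v-m['cy'])/m['fy']*depth,depth],-1)
    return (P-t)@R   # world
def save(n,im): cv2.imwrite('pics/'+n,im[...,::-1])
E
python3 - <<'E'
from h import *
print(bot.get_obs())
for n in('top','side'):
    im,d=bot.camera(n);save(n+'0.png',im);W=cloud(n,d);np.save(n+'W.npy',W)
    m=bot.camera_model(n);R=cv2.Rodrigues(np.array(m['rvec'],float))[0];print(n,'cam at',-R.T@np.array(m['tvec']).ravel(),'fwd',R[2],'right',R[0])
    for l in ['insert_grip','case_floor','mat_top','king_mid','rook_mid','cottage_mid','chapel_mid','pot_c','tape','eraser']:
        for r in bot.regions_of(n,l):
            p=r['pixels'];ok=p&(d>0);w=W[ok]
            if len(w)<5:continue
            print(l,round(r['conf'],2),r['point'],p.sum(),'med',np.round(np.median(w,0),3),'min',np.round(np.percentile(w,2,axis=0),3),'max',np.round(np.percentile(w,98,axis=0),3))
E
```

```text
pics
{'time': 0.0, 'q': array([-6.67483297e+01,  5.01105110e+00,  1.00345639e+01,  9.51004080e+01,
       -3.79185820e-04,  8.99999902e+01]), 'qd': array([-0.03090757,  0.03450583, -0.01911221, -0.01501205,  0.09225568,
       -0.04667405]), 'joint_efforts': array([-5.83019810e-04, -5.20383596e+01,  4.64808977e+01,  1.58467039e-02,
       -1.03015370e-04,  4.41797340e-06]), 'ee_pos': array([ 0.21702928, -0.50511351,  0.23058453]), 'tcp_rot': array([-9.00003792e+01,  7.68951552e-02, -6.67483199e+01]), 'wrist_force': array([ 0.52696443, -0.39102249, -0.9356406 ]), 'torque': array([ 0.00575213, -0.00998896,  0.01795725]), 'opening': 0.08525560862686458}
top cam at [ 0.3426911  -0.05286958  1.48491629] fwd [ 0.06456462 -0.00695944 -0.99788926] right [-0.01532297 -0.9998647   0.0059818 ]
insert_grip 0.78 [171.9, 199.0] 1701 med [0.535 0.291 0.004] min [ 0.467  0.216 -0.003] max [0.602 0.368 0.049]
insert_grip 0.62 [115.1, 180.6] 743 med [0.713 0.351 0.003] min [ 0.666  0.308 -0.004] max [0.766 0.395 0.034]
insert_grip 0.56 [288.5, 193.0] 3052 med [0.173 0.313 0.006] min [ 0.073  0.232 -0.
[... 1890 characters left out ...]
8 0.002] max [0.433 0.131 0.091]
rook_mid 0.71 [294.7, 349.3] 292 med [0.36  0.315 0.032] min [0.344 0.293 0.002] max [0.375 0.324 0.062]
cottage_mid 0.92 [204.7, 333.2] 381 med [ 0.426 -0.087  0.036] min [ 0.394 -0.144  0.002] max [ 0.462 -0.068  0.061]
cottage_mid 0.31 [193.6, 355.2] 112 med [ 0.342 -0.172  0.012] min [ 0.321 -0.196  0.   ] max [ 0.363 -0.153  0.019]
chapel_mid 0.52 [176.9, 352.0] 338 med [ 0.353 -0.262  0.034] min [ 0.321 -0.294  0.   ] max [ 0.39  -0.251  0.065]
tape 0.57 [194.0, 353.2] 108 med [ 0.342 -0.173  0.012] min [ 0.322 -0.197  0.001] max [ 0.363 -0.153  0.019]
eraser 0.46 [265.9, 355.5] 117 med [0.345 0.179 0.012] min [0.325 0.159 0.002] max [0.364 0.192 0.016]
```

View pics/top0.png

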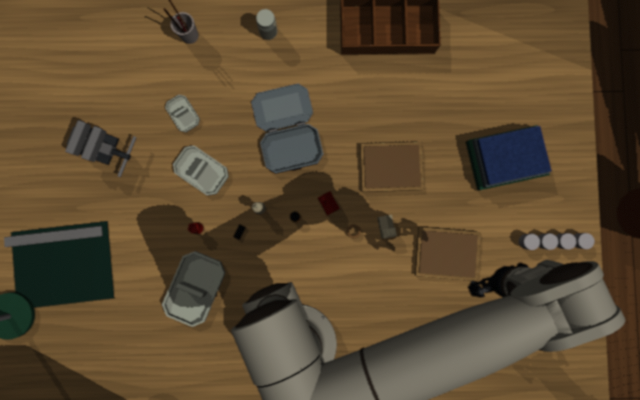

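View pics/side0.png

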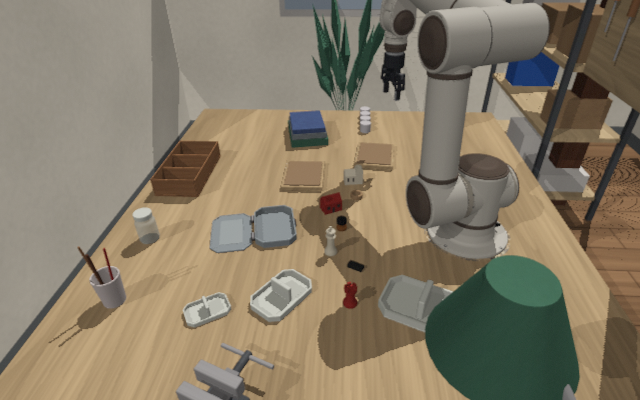

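The top view shows the lid at (105,282), the case at (148,290), the three trays at (113,182), (170,200) and (288,193), and the target mat at (167,392). The king is at (208,258), the rook at (228,195), the cottage at (204,327), and the chapel at (227,387). The pot is at (216,295), the eraser at (232,239), and the tape at (230,353). Next I'll fit the poses.

```bash
cat > fit.py <<'E'
from h import *
W=np.concatenate([np.load('topW.npy').reshape(-1,3),np.load('sideW.npy').reshape(-1,3)])
Ws=[np.load('topW.npy').reshape(-1,3),np.load('sideW.npy').reshape(-1,3)]
def sel(A,x0,x1,y0,y1,z0,z1): return A[(A[:,0]>x0)&(A[:,0]<x1)&(A[:,1]>y0)&(A[:,1]<y1)&(A[:,2]>z0)&(A[:,2]<z1)]
def rect(n,*b):
    for i,A in enumerate(Ws):
        p=sel(A,*b)
        if len(p)<6: print(n,i,'few');continue
        r=cv2.minAreaRect(p[:,:2].astype(np.float32)*1000);v=np.linalg.eigh(np.cov(p[:,:2].T))[1][:,1]
        print(n,'top side'.split()[i],len(p),'rect',np.round(r[0],1),np.round(r[1],1),round(r[2],1),'mean',np.round(p.mean(0)*1000,1),'pca deg',round(np.degrees(np.arctan2(v[1],v[0])),1))
rect('tray all',.44,.63,.2,.39,.007,.06)
rect('tray rib',.48,.6,.24,.35,.03,.06)
rect('case+lid hi',.5,.82,-.1,.15,.012,.03)
rect('lid',.655,.82,-.1,.15,.003,.008)
rect('mat',.45,.62,-.4,-.2,.014,.026)
rect('king top',.38,.45,.07,.14,.08,.1)
rect('king',.38,.45,.07,.14,.015,.1)
rect('rook',.32,.4,.27,.34,.045,.065)
rect('cott',.38,.47,-.15,-.05,.012,.07)
rect('cott ridge',.38,.47,-.15,-.05,.052,.07)
rect('chap',.3,.4,-.33,-.22,.012,.08)
rect('chap tower',.3,.4,-.33,-.22,.058,.08)
rect('pot',.36,.41,-.03,.03,.03,.05)
rect('tape',.31,.38,-.22,-.14,.006,.02)
rect('eraser',.31,.38,.14,.2,.006,.02)
E
python3 fit.py
```

```text
tray all top 587 rect [525.6 290.3] [169.9 168.8] 89.3 mean [532.8 290.7  19.4] pca deg 60.4
tray all side 998 rect [536.9 293.4] [162.8 107. ] 55.0 mean [536.7 298.9  20.1] pca deg 62.7
tray rib top 105 rect [533.3 290.5] [12.6 62.7] 55.8 mean [532.8 290.3  46.5] pca deg 145.3
tray rib side 181 rect [537.8 294.3] [13.  65.6] 53.5 mean [535.7 298.   44.7] pca deg 145.6
case+lid hi top 368 rect [657.6  22.8] [258.8 182.4] 13.2 mean [609.5   9.7  19.8] pca deg 95.0
case+lid hi side 419 rect [604.7  11.9] [142.6 190. ] 12.2 mean [604.9  18.5  19.1] pca deg 102.0
lid top 1137 rect [737.7  24.6] [163.8 249.4] 0.2 mean [734.1  32.4   5. ] pca deg 93.6
lid side 1230 rect [735.6  26.6] [164.6 246.3] 1.5 mean [733.3  42.6   4.7] pca deg 96.9
mat top 2685 rect [ 536.8 -301.1] [150.2 190.5] 0.9 mean [ 536.6 -301.2   20.2] pca deg 92.4
mat side 1066 rect [ 541.6 -296.2] [150.5 193. ] 1.2 mean [ 540.3 -286.5   20.6] pca deg 89.7
king top top 49 rect [413.5 111. ] [23.7 23.5] 88.5 mean [414.3 110.9  84.4] pca deg 130.9
king top side 51 rect [418.  115.4] [22.8 22. ] 2.5 mean [418.2 116.9  84.6] pc
[... 964 characters left out ...]
79.1] [63.6 34.8] 7.4 mean [ 334.1 -280.2   62.2] pca deg -175.1
chap tower side 31 rect [ 336.4 -279.6] [21.7 32.9] 8.3 mean [ 336.7 -277.6   62.4] pca deg 102.2
pot top 88 rect [385.4   0.5] [30.1 29.7] 25.8 mean [385.8   1.   39.3] pca deg 114.4
pot side 73 rect [389.6   4.2] [29.8 28. ] 23.5 mean [390.    7.   38.6] pca deg -162.2
tape top 108 rect [ 338.6 -179.7] [85.1 53.8] 73.3 mean [ 339.7 -178.2   13.1] pca deg 55.6
tape side 93 rect [ 342.  -173.6] [42.4 47.5] 2.0 mean [ 342.4 -173.2   13.1] pca deg 82.3
eraser top 105 rect [345.4 172.5] [52.5 43.8] 13.5 mean [342.5 173.2  11.4] pca deg 153.6
eraser side 110 rect [348.5 184.2] [42.1 44. ] 65.2 mean [345.5 178.1  11.8] pca deg 156.5
```

```bash
python3 -c "
from h import *
print(bot.camera_model('wrist'))"
python3 -m jog '[[0,3.9,6.5,0.5,0,0,5],[0,3.9,6.5,0.5,0,0,5],[0,3.9,6.5,0.5,0,0,5],[0,3.9,6.5,0.5,0,0,5],[0,3.9,6.5,0.5,0,0,5]]'
python3 -m jog '[[0,3.9,6.5,0.5,0,0,6],[0,3.9,6.5,0.5,0,0,6],[0,3.9,6.5,0.5,0,0,6],[0,3.9,6.5,0.5,0,0,6],[0,3.9,6.5,0.5,0,0,6]]'
python3 -m jog '[[0,3.9,7.1,0,0,0,6],[0,3.9,7.1,0,0,0,6],[0,3.9,7.1,0,0,0,6],[0,3.9,7.1,0,0,0,6],[0,3.9,7.1,0,0,0,6]]'
cat >> h.py <<'E'
from scipy.spatial.transform import Rotation as Ro
def wrist(fn=None):
    o=bot.get_obs();im,d=bot.camera('wrist');m=bot.camera_model('wrist')
    if fn: save(fn,im)
    R=Ro.from_euler('xyz',o['tcp_rot'],degrees=True).as_matrix()
    v,u=np.mgrid[:400,:640];a=(u-m['cx'])/m['fx'];b=(v-m['cy'])/m['fy'];r=np.hypot(a,b)+1e-9
    s=np.tan(np.minimum(r,1.45))/r
    P=np.stack([a*s*d,b*s*d,d],-1);P[d<=0]=np.nan
    T=np.array(m['tool_from_camera'])
    W=(P@T[:3,:3].T+T[:3,3])@R.T+o['ee_pos']
    W[np.abs(r)>1.3]=np.nan
    return o,im,W
E
python3 - <<'E'
from h import *
o,im,W=wrist('w1.png');np.save('w1.npy',W);print(o['ee_pos'],o['tcp_rot'],o['time'])
E
```

```text
{'fx': 309.70691628693146, 'fy': 309.70691628693146, 'cx': 319.16044793362636, 'cy': 204.24437761698033, 'tool_from_camera': array([[ 9.99998132e-01,  1.21577852e-05,  1.93276850e-03,
        -2.79144485e-04],
       [-1.85595109e-03, -2.73143109e-01,  9.61971620e-01,
        -1.42884555e-01],
       [ 5.39617841e-04, -9.61973410e-01, -2.73142576e-01,
         6.85467086e-02],
       [ 0.00000000e+00,  0.00000000e+00,  0.00000000e+00,
         1.00000000e+00]])}
time: 1.6
ee_pos: [0.3164, -0.3398, 0.2448]
tcp_rot: [-90.0, -0.1, -41.5]
wrist_force: [0.3, -0.6, -0.1]
opening: 0.0852
time: 2.1
ee_pos: [0.4138, -0.1776, 0.2565]
tcp_rot: [-90.0, -0.0, -11.4]
wrist_force: [0.1, -0.6, -0.0]
opening: 0.0851
time: 2.6
ee_pos: [0.5113, 0.0001, 0.2551]
tcp_rot: [-89.9, 0.0, 18.6]
wrist_force: [-0.4, -0.5, -1.2]
opening: 0.0855
[5.11343170e-01 1.27024088e-04 2.55107541e-01] [-8.99474286e+01  4.24766341e-02  1.85592047e+01] 2.6
```

View pics/w1.png

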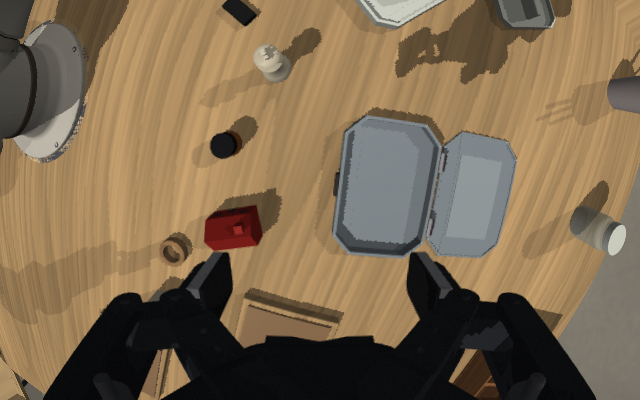

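The wrist view shows the case at (390,185) with hinges at (437,190) and the lid at (475,195). The pot is at (223,145), the cottage at (233,228), the tape at (174,250), and the king at (270,62). I'll fit the octagon rim and cross-check the others.

```bash
cat > oct.py <<'E'
from h import *
from scipy.optimize import minimize
def octfit(p,hx,hy,c,x0):
    def d(q):
        a=np.radians(q[2]);D=p[:,:2]*1000-q[:2];X=np.abs(D@[np.cos(a),np.sin(a)]);Y=np.abs(D@[-np.sin(a),np.cos(a)])
        return np.maximum(np.maximum(X-hx,Y-hy),(X+Y-(hx+hy-c))/np.sqrt(2))
    f=lambda q:np.mean(np.minimum(np.abs(d(q)),8))
    best=min((minimize(f,np.array(x0)+[dx,dy,da],method='Nelder-Mead') for dx in(-6,0,6) for dy in(-6,0,6) for da in(-5,0,5)),key=lambda r:r.fun)
    return np.round(best.x,1),round(best.fun,2),len(p)
def box(W,b):
    p=W.reshape(-1,3);p=p[np.isfinite(p).all(1)]
    return p[(p[:,0]>b[0])&(p[:,0]<b[1])&(p[:,1]>b[2])&(p[:,1]<b[3])&(p[:,2]>b[4])&(p[:,2]<b[5])]
E
python3 - <<'E'
from oct import *
for n in('topW','sideW','w1'):
    W=np.load(n+'.npy')
    print(n,'case',octfit(box(W,(.5,.67,-.1,.13,.016,.03)),61,89,23,(598,10,12)), np.round(np.median(box(W,(.57,.62,-.03,.05,-.01,.03))[:,2])*1000,1))
    print('  tray',octfit(box(W,(.44,.63,.2,.39,.013,.022)),50,78,19,(535,292,-34)))
    for l,b in dict(cott=(.38,.47,-.15,-.05,.012,.07),cottR=(.38,.47,-.15,-.05,.045,.07),king=(.38,.45,.07,.14,.08,.1),pot=(.36,.41,-.03,.03,.03,.05),eraser=(.31,.38,.14,.2,.006,.02),tape=(.31,.38,-.22,-.14,.006,.02)).items():
        p=box(W,b)
        if len(p)>20:
            r=cv2.minAreaRect(p[:,:2].astype(np.float32)*1000);print('  ',l,len(p),np.round(r[0],1),np.round(r[1],1),round(r[2],1),p[:,2].max().round(3))
E
```

```text
topW case (array([597.2,   8.5,  12.4]), np.float64(1.61), 274) 2.3
  tray (array([533.4, 291.1, -35.2]), np.float64(1.8), 212)
   cott 305 [ 424.7 -102.4] [62.4 44.4] 27.0 0.065
   cottR 205 [ 425.4 -103.9] [60.7 39.2] 25.8 0.065
   king 49 [413.5 111. ] [23.7 23.5] 88.5 0.095
   pot 88 [385.4   0.5] [30.1 29.7] 25.8 0.048
   eraser 105 [345.4 172.5] [52.5 43.8] 13.5 0.018
   tape 108 [ 338.6 -179.7] [85.1 53.8] 73.3 0.02
sideW case (array([601. ,  11.3,  13.2]), np.float64(2.01), 288) 3.7
  tray (array([536.9, 294.6, -35. ]), np.float64(2.0), 438)
   cott 329 [428.2 -99. ] [66.  49.2] 23.9 0.064
   cottR 126 [426.5 -95.8] [65.6 27.7] 22.5 0.064
   king 51 [418.  115.4] [22.8 22. ] 2.5 0.097
   pot 73 [389.6   4.2] [29.8 28. ] 23.5 0.044
   eraser 110 [348.5 184.2] [42.1 44. ] 65.2 0.016
   tape 93 [ 342.  -173.6] [42.4 47.5] 2.0 0.02
w1 case (array([597.9,   8.6,  12.3]), np.float64(1.73), 1834) 3.5
  tray (array([534.5, 290.3, -35. ]), np.float64(1.19), 371)
   cott 1969 [ 426.1 -102.4] [64.  45.2] 27.4 0.064
   cottR 1114 [ 426.  -102.7] [63.4 32.8] 26.5 0.064
   king 462 [415.9 111.7] [26.1 25.3] 48.5 0.097
   pot 542 [387.6   0.7] [30.6 30.3] 15.0 0.042
   eraser 489 [342.7 173.1] [22.6 45.9] 64.3 0.014
   tape 472 [ 340.8 -178. ] [42.4 43. ] 35.7 0.019
```

```bash
python3 -m jog '[[0,0.9,8,-1,0,0,7.3],[0,0.9,8,-1,0,0,7.3],[0,0.9,8,-1,0,0,7.3],[0,0.9,8,-1,0,0,7.3],[0,0.9,8,-1,0,0,7.3]]' >/dev/null
python3 -m jog '[[0,0,3.64,-3,0,0,0],[0,0,3.64,-3,0,0,0],[0,0,3.64,-3,0,0,0],[0,0,3.64,-3,0,0,0]]'
python3 - <<'E'
from oct import *
o,im,W=wrist('w2.png');print(o['ee_pos'],o['tcp_rot'],o['time'])
print('tray',octfit(box(W,(.44,.63,.2,.39,.013,.022)),50,78,19,(535,292,-34)))
p=box(W,(.48,.6,.24,.35,.042,.06));r=cv2.minAreaRect(p[:,:2].astype(np.float32)*1000);print(r,np.percentile(p[:,2],[5,50,95]))
E
```

```text
time: 3.55
ee_pos: [0.5316, 0.2874, 0.1539]
tcp_rot: [-89.9, 0.2, 54.7]
wrist_force: [0.1, -0.6, 0.2]
opening: 0.0851
[0.53163107 0.2874165  0.15393066] [-89.91200474   0.21098851  54.72773068] 3.55
tray (array([534.5, 291.8, -35.2]), np.float64(1.31), 2614)
((534.3173217773438, 291.9254455566406), (11.21359634399414, 63.10865020751953), 54.84492111206055) [0.04781426 0.05010529 0.05127388]
```

View pics/w2.png

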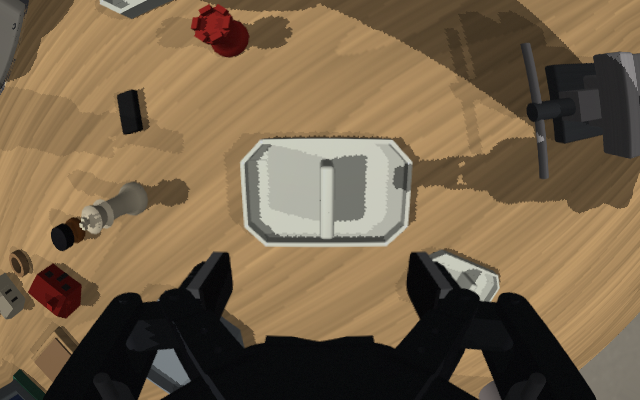

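The tray is centred at (326,192) with its rib running vertically, square to the jaws. I'll descend and grip it.

```bash
python3 -m jog '[[0,0.1,0.14,-2,0,0,0],[0.3,0.1,0.14,-4,0,0,0],[0.4,0.1,0.14,-5,0,0,0],[0.5,0.1,0.14,-5.58,0,0,0],[0.5,0.1,0.14,-5.58,0,0,0]]' 40
python3 -m jog '[[1,0,0,0,0,0,0],[1,0,0,0,0,0,0],[1,0,0,0,0,0,0],[1,0,0,0,0,0,0],[1,0,0,0,0,0,0]]'
python3 -m jog '[[1,0,0,0,0,0,0],[1,0,0,0.5,0,0,0],[1,0,0,1,0,0,0],[1,0,0,2,0,0,0],[1,0,0,3,0,0,0]]'
python3 -m jog '[[1,0,0,0.5,0,0,0],[1,0,0,1,0,0,0],[1,0,0,1,0,0,0]]'
```

```text
time: 4.1
ee_pos: [0.5348, 0.2901, 0.0165]
tcp_rot: [-90.0, 0.1, 54.6]
wrist_force: [0.3, -0.4, 0.9]
opening: 0.0433
time: 4.6
ee_pos: [0.536, 0.2921, 0.0194]
tcp_rot: [-90.1, -0.2, 54.7]
wrist_force: [1.4, -1.5, 7.1]
opening: 0.0115
time: 5.1
ee_pos: [0.5344, 0.2917, 0.0935]
tcp_rot: [-90.0, -0.0, 54.8]
wrist_force: [1.4, 0.3, -1.2]
opening: 0.0115
time: 5.4
ee_pos: [0.5352, 0.2921, 0.1186]
tcp_rot: [-90.1, -0.1, 54.8]
wrist_force: [1.0, 0.5, -2.1]
opening: 0.0115
```

```bash
python3 -m jog '[[1,0.3,-1.5,0.5,0,0,1.5],[1,0.6,-3,0.5,0,0,3],[1,1,-4.5,0.5,0,0,4.5],[1,1.3,-6,0.5,0,0,6],[1,1.3,-6,0.5,0,0,6]]' >/dev/null
python3 -m jog '[[1,0.3,-1.5,0,0,0,1.5],[1,0.8,-3,0,0,0,3],[1,1.24,-4.5,0,0,0,3.5],[1,1.24,-5.33,0,0,0,3.5],[1,1.24,-5.33,0,0,0,3.5]]' >/dev/null
python3 -m jog '[[1,0,0,0,0,0,0],[1,0,0,0,0,0,0]]'
python3 - <<'E'
from oct import *
o,im,W=wrist('w3.png');print(o['ee_pos'],o['tcp_rot'],o['time'])
z=o['ee_pos'][2]-.017
for z0 in(z+.010,z+.013,z+.016):print('tray',octfit(box(W,(.5,.7,-.11,.12,z0,z0+.008)),50,78,19,(598,9,12)))
p=box(W,(.5,.7,-.11,.12,z+.014,z+.024));print(np.percentile(p[:,2]-z,[5,50,95]))
A=np.c_[p[:,:2],np.ones(len(p))];print('plane',np.linalg.lstsq(A,p[:,2],rcond=None)[0])
print('case',octfit(box(W,(.5,.7,-.1,.13,.016,.03)),61,89,23,(598,10,12)))
E
```

```text
time: 6.6
ee_pos: [0.5979, 0.0095, 0.1288]
tcp_rot: [-90.0, -0.0, 102.3]
wrist_force: [0.2, 0.1, -2.3]
opening: 0.0113
[0.59787487 0.00950394 0.12879341] [-8.99624867e+01 -2.61784125e-02  1.02279321e+02] 6.6
tray (array([596.3,   9.1,  12.3]), np.float64(1.38), 5805)
tray (array([596.4,   9.1,  12.3]), np.float64(1.32), 5089)
tray (array([596.6,   9.1,  12.5]), np.float64(1.59), 2179)
[0.014593   0.01589907 0.01719004]
plane [-0.00053494 -0.00227963  0.1281215 ]
case (array([598.4,   8.2,  12.6]), np.float64(1.51), 1286)
```

View pics/w3.png

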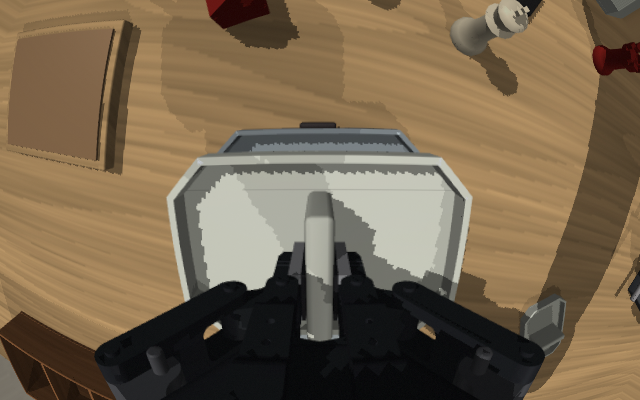

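The tray is held level and sits over the case at (318,240), with an offset under 2 mm. I'll lower it and release.

```bash
python3 -m jog '[[1,0.07,-0.02,-1,0,0,0],[1,0.07,-0.02,-2.2,0,0,0],[1,0.07,-0.02,-3.2,0,0,0],[1,0.07,-0.02,-3.9,0,0,0],[1,0.07,-0.02,-4.22,0,0,0]]'
python3 -m jog '[[1,0,0,0,0,0,0],[1,0,0,0,0,0,0]]'
python3 -m jog '[[0.5,0,0,0,0,0,0],[0.5,0,0,0,0,0,0],[0.5,0,0,0,0,0,0],[0.5,0,0,0,0,0,0],[0.5,0,0,0,0,0,0]]'
python3 -m jog '[[0.5,0,0,1,0,0,0],[0.5,0,0,2,0,0,0],[0.3,0,0,4,0,0,0],[0,0,0,4.8,0,0,0],[0,0,0,4.8,0,0,0]]'
python3 - <<'E'
from oct import *
o,im,W=wrist('w4.png');print(o['ee_pos'],o['tcp_rot'],o['time'])
print('tray',octfit(box(W,(.5,.7,-.11,.12,.0185,.0215)),50,78,19,(598,9,12)))
print('case',octfit(box(W,(.5,.7,-.1,.13,.0175,.03)),61,89,23,(598,10,12)))
p=box(W,(.55,.65,-.04,.06,.045,.07));print(np.percentile(p[:,2],[5,50,95]),cv2.minAreaRect(p[:,:2].astype(np.float32)*1000))
a=np.radians(12.3)
d=W-[.598,.0088,0];X=d[...,0]*np.cos(a)+d[...,1]*np.sin(a);Y=-d[...,0]*np.sin(a)+d[...,1]*np.cos(a)
for s in(1,-1):
    m=(abs(X)<.03)&(Y*s>.02)&(Y*s<.06)&(W[...,2]<.02);print('bay floor',np.nanpercentile(W[...,2][m],[10,50,90]))
E
```

```text
time: 7.15
ee_pos: [0.5986, 0.009, 0.0221]
tcp_rot: [-89.8, -0.0, 102.3]
wrist_force: [-19.8, 2.4, 59.4]
opening: 0.0111
time: 7.35
ee_pos: [0.6002, 0.0086, 0.0244]
tcp_rot: [-90.0, 0.0, 102.3]
wrist_force: [-0.6, 0.0, -1.0]
opening: 0.0111
time: 7.85
ee_pos: [0.5999, 0.0079, 0.0239]
tcp_rot: [-90.0, 0.0, 102.2]
wrist_force: [0.2, -0.2, 0.7]
opening: 0.043
time: 8.35
ee_pos: [0.6015, 0.0079, 0.148]
tcp_rot: [-90.3, 0.1, 102.2]
wrist_force: [0.2, -0.3, 0.2]
opening: 0.0833
[0.60150503 0.00789489 0.14796902] [-9.03491607e+01  7.15004488e-02  1.02247092e+02] 8.35
tray (array([598.8,   7.9,  12.4]), np.float64(3.6), 2345)
case (array([598.1,   8.1,  12.7]), np.float64(4.34), 5958)
[0.0511468  0.05305358 0.05428031] ((598.4578857421875, 8.105012893676758), (63.5901985168457, 10.836158752441406), 12.022305488586426)
bay floor [0.0063936  0.00731882 0.00817414]
bay floor [0.00658143 0.00743934 0.00833415]
```

View pics/w4.png

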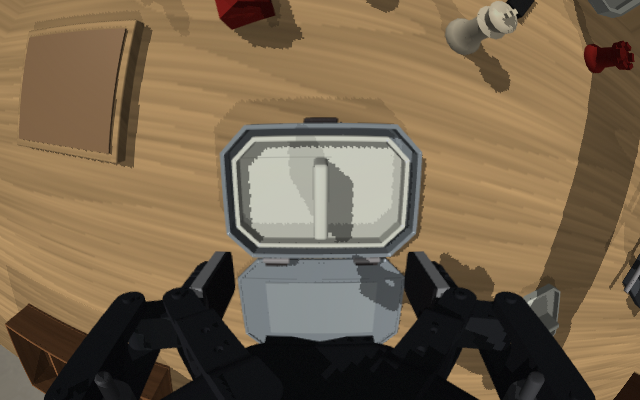

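The tray is nested and flat. The rib top is at 53 mm, the bay floors are at 7 mm, and its centre is at (598.4, 8.1) mm, visible at pixel (320,192). Next is the king.

```bash
python3 -m jog '[[0,-3.7,2,0.8,0,0,-8],[0,-3.7,2,0.8,0,0,-8],[0,-3.7,2,0.8,0,0,-8],[0,-3.7,2,0.8,0,0,-8],[0,-3.7,2,0.8,0,0,-8]]' >/dev/null
python3 -m jog '[[0,-3.7,2.1,0,0,0,-8],[0,-3.7,2.1,0,0,0,-8],[0,-3.7,2.1,0,0,0,-8],[0,-3.7,2.1,0,0,0,-8],[0,-3.7,2.1,0,0,0,-8]]' >/dev/null
python3 -m jog '[[0,0,0,0,0,0,-2],[0,0,0,0,0,0,-2],[0,0,0,0,0,0,-2]]'
python3 - <<'E'
from oct import *
o,im,W=wrist('w5.png');print(o['ee_pos'],o['tcp_rot'],o['time'])
for z0 in (.035,.06,.07,.08,.09):
  p=box(W,(.37,.46,.07,.15,z0,z0+.008))
  if len(p)>5:print(z0,len(p),np.round(p.mean(0)*1000,1),cv2.minAreaRect(p[:,:2].astype(np.float32)*1000))
p=box(W,(.31,.40,.26,.34,.045,.07));
if len(p):print('rook',len(p),cv2.minAreaRect(p[:,:2].astype(np.float32)*1000))
E
```

```text
time: 9.7
ee_pos: [0.4145, 0.1103, 0.1628]
tcp_rot: [-90.0, 0.1, 12.4]
wrist_force: [-0.1, -0.1, 0.5]
opening: 0.0851
[0.41451404 0.11030456 0.16283638] [-9.00035994e+01  8.18051996e-02  1.24066612e+01] 9.7
0.035 14 [414.3 121.2  37.2] ((413.9963684082031, 120.93540954589844), (10.749313354492188, 2.4115118980407715), 10.160791397094727)
0.06 230 [413.4 120.9  62.9] ((413.8133239746094, 118.76204681396484), (28.710538864135742, 15.014596939086914), 12.787069320678711)
0.08 783 [415.3 113.1  82.8] ((415.7106018066406, 111.90803527832031), (25.982099533081055, 26.811201095581055), 77.34759521484375)
0.09 102 [415.3 112.2  93.4] ((415.64129638671875, 111.86888122558594), (4.6391921043396, 11.682622909545898), 47.201759338378906)
```

View pics/w5.png

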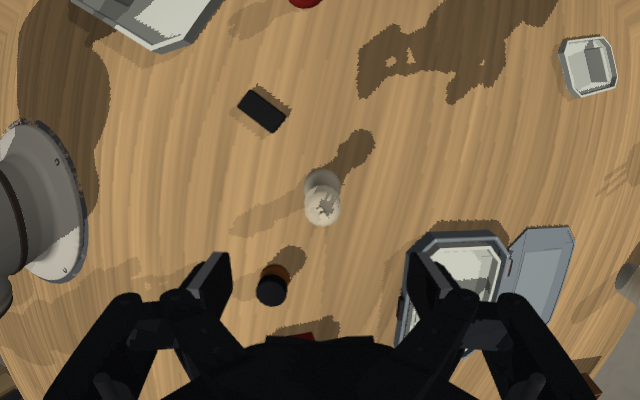

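The king is at (323,205), midway between the fingers at x≈320. The pot at (272,290) is clear of the descent.

```bash
python3 -m jog '[[0,0.04,0.06,-1.5,0,0,0],[0,0.04,0.06,-3,0,0,0],[0,0.04,0.06,-4.3,0,0,0],[0,0.04,0.06,-5.1,0,0,0],[0,0.04,0.06,-5.35,0,0,0]]' 25
python3 -m jog '[[0.3,0,0,0,0,0,0],[0.5,0,0,0,0,0,0],[0.6,0,0,0,0,0,0],[0.7,0,0,0,0,0,0],[0.8,0,0,0,0,0,0]]'
python3 -m jog '[[1,0,0,0,0,0,0],[1,0,0,0,0,0,0],[1,0,0,0,0,0,0],[1,0,0,0,0,0,0]]'
python3 -m jog '[[1,0,0,0.4,0,0,0],[1,0,0,1,0,0,0],[1,0,0,2,0,0,0],[1,0,0,3,0,0,0],[1,0,0,3,0,0,0]]'
```

```text
time: 10.25
ee_pos: [0.4143, 0.1115, 0.0275]
tcp_rot: [-90.0, 0.2, 12.4]
wrist_force: [-0.2, -0.9, 0.4]
opening: 0.0852
time: 10.75
ee_pos: [0.4165, 0.1121, 0.0312]
tcp_rot: [-90.0, -0.1, 12.3]
wrist_force: [-1.2, -0.0, 6.1]
opening: 0.0267
time: 11.15
ee_pos: [0.4165, 0.1121, 0.0313]
tcp_rot: [-90.0, -0.1, 12.3]
wrist_force: [-1.9, -0.7, 5.6]
opening: 0.0266
time: 11.65
ee_pos: [0.4175, 0.1124, 0.109]
tcp_rot: [-90.0, -0.3, 12.3]
wrist_force: [0.1, 0.1, -0.2]
opening: 0.0267
```

Run:
```python
from oct import *
o,im,W=wrist('w6.png');print(o['ee_pos'],o['tcp_rot'],o['time'],o['opening'],o['wrist_force'])
im2,d=bot.camera('side');save('s6.png',cv2.resize(im2[150:330,240:440],None,fx=3,fy=3))
z=o['ee_pos'][2]
p=box(W,(.37,.46,.07,.15,z+.03,z+.08));print(p[:,2].max()-z, np.round(p[p[:,2]>p[:,2].max()-.006].mean(0),4))
```

```text
[0.41751563 0.11235342 0.10902965] [-89.98614346  -0.31256723  12.25541718] 11.65 0.026658021694866283 [ 0.05891048  0.11482053 -0.24987005]
0.0799947005576907 [0.4116 0.1205 0.186 ]
```

View pics/s6.png

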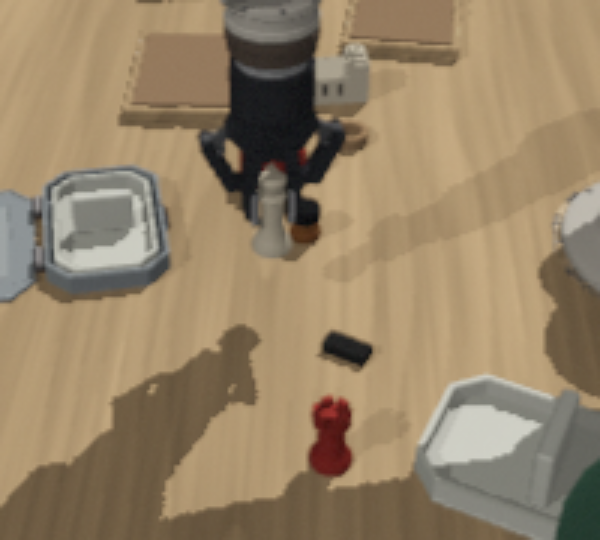

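The king is held upright at (270,215) in the crop. I'll measure its tilt and its height below the tool from the side depth.

```bash
cat > held.py <<'E'
from oct import *
import sys
lab=sys.argv[1];o=bot.get_obs();im,d=bot.camera('side');W=cloud('side',d);np.save('sW.npy',W)
for r in bot.regions_of('side',lab):
    p=W[r['pixels']&(d>0)];print(r['conf'],r['point'],len(p))
    e=o['ee_pos'];p=p[(np.abs(p[:,0]-e[0])<.05)&(np.abs(p[:,1]-e[1])<.06)&(p[:,2]>.01)]
    if len(p)<20: continue
    print('z rel tcp',np.round(np.percentile(p[:,2]-e[2],[1,5,50,95,99]),4))
    for z in np.arange(p[:,2].min(),p[:,2].max(),.012):
        s=p[(p[:,2]>=z)&(p[:,2]<z+.012)]
        if len(s)>3: print(round(z,3),'x mid',np.round((s[:,0].min()+s[:,0].max())/2,4),'w',np.round(np.ptp(s[:,0]),3),'ymax',s[:,1].max().round(4))
print(e,o['tcp_rot'])
E
python3 held.py king_mid
```

```text
0.65 [220.6, 334.3] 266
z rel tcp [-0.0275 -0.0244  0.0105  0.0532  0.0609]
0.077 x mid 0.4178 w 0.034 ymax 0.1322
0.089 x mid 0.4181 w 0.029 ymax 0.1301
0.101 x mid 0.4192 w 0.02 ymax 0.1251
0.113 x mid 0.4168 w 0.019 ymax 0.1243
0.125 x mid 0.4163 w 0.019 ymax 0.1261
0.137 x mid 0.418 w 0.023 ymax 0.1283
0.149 x mid 0.4177 w 0.022 ymax 0.1272
0.161 x mid 0.4178 w 0.006 ymax 0.1186
[0.41625277 0.11202478 0.10574382] [-8.99943466e+01 -8.01618212e-02  1.22545022e+01]
```

```bash
python3 -m jog '[[1,0.6,-0.2,0.4,0,0,0],[1,1.8,-0.7,0.4,0,0,0],[1,3.2,-1.2,0.4,0,0,0],[1,4.6,-1.7,0.4,0,0,0],[1,5.6,-2.1,0.4,0,0,0]]'
python3 -m jog '[[1,0.7,-0.3,0,0,0,0],[1,1.25,-0.5,0,0,0,0],[1,1.3,-0.5,0,0,0,0],[1,1.3,-0.5,0,0,0,0],[1,1.3,-0.5,0,0,0,0]]'
python3 - <<'E'
from oct import *
L=[]
for i in range(6):
    o=bot.get_obs();L.append(np.r_[o['ee_pos'],o['tcp_rot']])
    if i<5: im,d=bot.camera('wrist')
print(np.round(np.array(L),4))
E
python3 held.py king_mid
```

```text
time: 12.35
ee_pos: [0.5571, 0.0586, 0.1136]
tcp_rot: [-90.0, 0.1, 12.2]
wrist_force: [-0.2, -0.9, 0.1]
opening: 0.0265
time: 12.85
ee_pos: [0.5876, 0.0472, 0.1146]
tcp_rot: [-90.0, 0.1, 12.3]
wrist_force: [0.3, 0.3, -0.4]
opening: 0.0266
[[ 5.87600e-01  4.72000e-02  1.14600e-01 -8.99873e+01  5.53000e-02
   1.22668e+01]
 [ 5.87600e-01  4.72000e-02  1.14900e-01 -8.99913e+01  2.90000e-02
   1.22755e+01]
 [ 5.87800e-01  4.72000e-02  1.15100e-01 -8.99972e+01  4.20000e-03
   1.22784e+01]
 [ 5.87900e-01  4.73000e-02  1.15200e-01 -9.00005e+01 -8.90000e-03
   1.22807e+01]
 [ 5.88000e-01  4.72000e-02  1.15300e-01 -9.00008e+01 -1.75000e-02
   1.22741e+01]
 [ 5.88100e-01  4.71000e-02  1.15300e-01 -9.00032e+01 -1.90000e-02
   1.22706e+01]]
0.57 [203.7, 273.4] 259
z rel tcp [-0.0302 -0.0276  0.0076  0.0533  0.0615]
0.082 x mid 0.5887 w 0.035 ymax 0.0687
0.094 x mid 0.5894 w 0.032 ymax 0.0674
0.106 x mid 0.5884 w 0.02 ymax 0.062
0.118 x mid 0.5882 w 0.017 ymax 0.0609
0.13 x mid 0.5895 w 0.02 ymax 0.0584
0.142 x mid 0.5898 w 0.024 ymax 0.0639
0.154 x mid 0.5883 w 0.023 ymax 0.065
0.166 x mid 0.5909 w 0.017 ymax 0.0599
[0.58808782 0.04714471 0.11527932] [-9.00031890e+01 -1.89686529e-02  1.22706446e+01]
```

```bash
python3 -m jog '[[1,0,0,-0.8,0,0,0],[1,0,0,-1.7,0,0,0],[1,0,0,-2.4,0,0,0],[1,0,0,-2.8,0,0,0],[1,0,0,-2.9,0,0,0]]'
python3 -m jog '[[1,0,0,-0.05,0,0,0],[1,0,0,-0.09,0,0,0],[1,0,0,-0.13,0,0,0],[1,0,0,-0.13,0,0,0],[1,0,0,-0.13,0,0,0]]'
```

```text
time: 13.7
ee_pos: [0.5877, 0.0469, 0.0415]
tcp_rot: [-90.0, 0.1, 12.3]
wrist_force: [0.4, -0.9, 0.4]
opening: 0.0264
time: 14.2
ee_pos: [0.5885, 0.0469, 0.0396]
tcp_rot: [-90.0, -0.0, 12.2]
wrist_force: [-0.1, -0.0, -0.9]
opening: 0.0265
```

```bash
python3 -m jog '[[1,0,0,-0.04,0,0,0],[1,0,0,-0.08,0,0,0],[1,0,0,-0.08,0,0,0],[1,0,0,-0.08,0,0,0]]'
python3 -m jog '[[1,0,0,-0.04,0,0,0],[1,0,0,-0.08,0,0,0],[1,0,0,-0.08,0,0,0],[1,0,0,-0.08,0,0,0]]'
```

```text
time: 14.6
ee_pos: [0.5887, 0.0469, 0.0383]
tcp_rot: [-90.0, -0.1, 12.3]
wrist_force: [-1.7, 0.5, 5.9]
opening: 0.0262
time: 15.0
ee_pos: [0.5892, 0.047, 0.0381]
tcp_rot: [-90.0, -0.2, 12.2]
wrist_force: [-5.2, -0.1, 17.9]
opening: 0.0261
```

```bash
python3 -m jog '[[1,0,0,0.08,0,0,0],[1,0,0,0.08,0,0,0],[0.65,0,0,0.08,0,0,0],[0.6,0,0,0.08,0,0,0],[0.5,0,0,0.08,0,0,0]]'
python3 -m jog '[[0.45,0,0,0,0,0,0],[0.4,0,0,0,0,0,0],[0.4,0,0,0,0,0,0],[0.4,0,0,0.8,0,0,0],[0.4,0,0,1.5,0,0,0]]'
python3 -m jog '[[0.4,0,0,1,0,0,0],[0.3,0,0,2,0,0,0],[0.2,0,0,3,0,0,0],[0,0,0,3.5,0,0,0],[0,0,0,3.5,0,0,0]]'
python3 - <<'E'
from oct import *
o,im,W=wrist('w7.png');print(o['ee_pos'],o['tcp_rot'],o['time'])
p=box(W,(.55,.63,.02,.08,.086,.12));print('king head',np.round(p.mean(0),4),p[:,2].max())
p=box(W,(.55,.65,-.04,.025,.045,.056));print(np.median(p[:,2]),cv2.minAreaRect(p[:,:2].astype(np.float32)*1000))
E
python3 held.py king_mid
```

```text
time: 15.5
ee_pos: [0.5881, 0.0469, 0.0368]
tcp_rot: [-90.0, 0.0, 12.3]
wrist_force: [-0.3, 0.3, 0.8]
opening: 0.0428
time: 16.0
ee_pos: [0.588, 0.0469, 0.075]
tcp_rot: [-90.0, 0.1, 12.2]
wrist_force: [0.5, 0.5, -0.5]
opening: 0.0505
time: 16.5
ee_pos: [0.5892, 0.047, 0.164]
tcp_rot: [-90.0, -0.2, 12.2]
wrist_force: [1.0, 1.0, 0.4]
opening: 0.0859
[0.5891841  0.04697952 0.16397282] [-90.02204371  -0.16797497  12.24803258] 16.5
king head [0.5878 0.0482 0.0906] 0.10375211225167885
0.05287983722980416 ((598.9511108398438, 9.254241943359375), (63.705482482910156, 11.379096031188965), 12.001720428466797)
0.5 [222.6, 274.9] 238
z rel tcp [-0.1517 -0.1493 -0.1125 -0.0707 -0.063 ]
0.01 x mid 0.5899 w 0.034 ymax 0.0684
0.022 x mid 0.5901 w 0.025 ymax 0.0648
0.034 x mid 0.5893 w 0.018 ymax 0.0597
0.046 x mid 0.5893 w 0.016 ymax 0.0614
0.058 x mid 0.5888 w 0.023 ymax 0.0603
0.07 x mid 0.5899 w 0.024 ymax 0.0622
0.082 x mid 0.5894 w 0.024 ymax 0.0611
0.094 x mid 0.591 w 0.006 ymax 0.0542
[0.58865092 0.04693481 0.16227423] [-9.00035780e+01 -4.24384003e-02  1.22496081e+01]
```

View pics/w7.png

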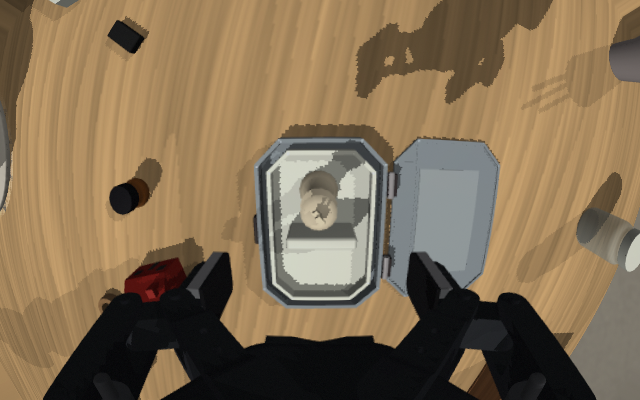

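The king stands in the +y bay at (320,205), and its 95 mm top reads about 0.102, as it should. Now the rook.

```bash
python3 -m jog '[[0,-6,6.6,0,0,0,0],[0,-6,6.6,0,0,0,0],[0,-6,6.6,0,0,0,0],[0,-6,6.6,0,0,0,0],[0,-6,6.6,0,0,0,0]]' >/dev/null
python3 -m jog '[[0,-3.34,3.64,-1,0,0,0],[0,-3.34,3.64,-1,0,0,0],[0,-3.34,3.64,-1,0,0,0],[0,-3.34,3.64,-1,0,0,0],[0,-3.34,3.64,-1,0,0,0]]'
python3 - <<'E'
from oct import *
o,im,W=wrist('w8.png');print(o['ee_pos'],o['tcp_rot'],o['time'])
for z0 in (.045,.053):
  p=box(W,(.31,.40,.26,.34,z0,.07));print('rook',len(p),p[:,2].max(),cv2.minAreaRect(p[:,:2].astype(np.float32)*1000))
E
```

```text
time: 17.65
ee_pos: [0.3542, 0.3029, 0.1361]
tcp_rot: [-90.1, 0.1, 12.3]
wrist_force: [0.3, 0.5, 0.0]
opening: 0.0853
[0.35417421 0.30285152 0.13613469] [-9.00608391e+01  8.36938819e-02  1.23469364e+01] 17.65
rook 1553 0.06268394029520342 ((356.503662109375, 304.0113525390625), (32.600406646728516, 33.168704986572266), 77.03865051269531)
rook 1295 0.06268394029520342 ((356.4508361816406, 303.9826965332031), (32.530757904052734, 33.167964935302734), 77.64112091064453)
```

```bash
python3 -m jog '[[0,0.07,0.04,-1.5,0,0,0],[0,0.07,0.04,-3,0,0,0],[0,0.07,0.04,-4.2,0,0,0],[0,0.07,0.04,-4.7,0,0,0],[0,0.07,0.04,-4.92,0,0,0]]' 25
python3 -m jog '[[0.3,0,0,0,0,0,0],[0.5,0,0,0,0,0,0],[0.6,0,0,0,0,0,0],[0.7,0,0,0,0,0,0],[0.8,0,0,0,0,0,0]]'
python3 -m jog '[[1,0,0,0,0,0,0],[1,0,0,0,0,0,0],[1,0,0,0,0,0,0],[1,0,0,0,0,0,0]]'
python3 -m jog '[[1,0,0,0.4,0,0,0],[1,0,0,1,0,0,0],[1,0,0,2,0,0,0],[1,0,0,3,0,0,0],[1,0,0,4,0,0,0]]'
python3 -m jog '[[1,0,0,0.5,0,0,0],[1,0,0,1,0,0,0],[1,0,0,1,0,0,0]]'
python3 held.py rook_mid
```

```text
time: 18.2
ee_pos: [0.3567, 0.3029, 0.0133]
tcp_rot: [-90.1, 0.1, 12.2]
wrist_force: [0.4, 0.1, 0.2]
opening: 0.0853
time: 18.7
ee_pos: [0.3571, 0.3044, 0.0155]
tcp_rot: [-90.0, -0.1, 12.3]
wrist_force: [-0.9, -1.0, 5.4]
opening: 0.0319
time: 19.1
ee_pos: [0.3571, 0.3044, 0.0155]
tcp_rot: [-90.0, -0.1, 12.3]
wrist_force: [-0.5, -1.3, 5.1]
opening: 0.0317
time: 19.6
ee_pos: [0.3565, 0.3039, 0.1161]
tcp_rot: [-90.0, -0.0, 12.3]
wrist_force: [0.6, 0.1, -0.2]
opening: 0.0319
time: 19.9
ee_pos: [0.357, 0.3043, 0.1406]
tcp_rot: [-90.0, -0.1, 12.3]
wrist_force: [-0.3, 0.3, -0.4]
opening: 0.0318
0.89 [257.5, 352.0] 339
z rel tcp [-0.0138 -0.0107  0.0194  0.0458  0.0469]
0.124 x mid 0.359 w 0.036 ymax 0.3251
0.136 x mid 0.358 w 0.028 ymax 0.3219
0.148 x mid 0.3585 w 0.024 ymax 0.3177
0.16 x mid 0.3577 w 0.021 ymax 0.3196
0.172 x mid 0.3569 w 0.028 ymax 0.3215
0.184 x mid 0.357 w 0.027 ymax 0.3223
[0.35703048 0.30428911 0.14060666] [-89.95184663  -0.0927448   12.25307659]
```

```bash
python3 -m jog '[[1,0.5,-0.7,0.8,0,0,0],[1,1.5,-2,0.8,0,0,0],[1,2.6,-3.5,0.8,0,0,0],[1,3.8,-5,0.8,0,0,0],[1,4.9,-6.5,0.8,0,0,0]]'
python3 -m jog '[[1,1.2,-1.6,0,0,0,0],[1,2.3,-3.1,0,0,0,0],[1,3.4,-4.5,0,0,0,0],[1,4.5,-6,0,0,0,0],[1,5.1,-6.9,0,0,0,0]]'
python3 -m jog '[[1,0,0,0,0,0,0],[1,0,0,0,0,0,0],[1,0,0,-0.5,0,0,0],[1,0,0,-0.8,0,0,0],[1,0,0,-0.8,0,0,0]]'
python3 held.py rook_mid
```

```text
time: 20.5
ee_pos: [0.4796, 0.1397, 0.158]
tcp_rot: [-90.0, 0.1, 12.3]
wrist_force: [0.5, 1.0, -0.9]
opening: 0.0318
time: 21.0
ee_pos: [0.6074, -0.0339, 0.1571]
tcp_rot: [-90.0, 0.1, 12.1]
wrist_force: [-0.6, 1.6, 0.6]
opening: 0.0319
time: 21.5
ee_pos: [0.6055, -0.0302, 0.1374]
tcp_rot: [-90.0, 0.1, 12.3]
wrist_force: [-1.5, 0.5, -0.3]
opening: 0.0317
0.75 [180.5, 271.4] 211
z rel tcp [-0.0131 -0.0106  0.0202  0.0454  0.0465]
0.12 x mid 0.6053 w 0.033 ymax -0.0088
0.132 x mid 0.6062 w 0.03 ymax -0.0114
0.144 x mid 0.6065 w 0.022 ymax -0.0149
0.156 x mid 0.6057 w 0.02 ymax -0.0161
0.168 x mid 0.606 w 0.03 ymax -0.0123
0.18 x mid 0.6063 w 0.03 ymax -0.0118
[ 0.60545288 -0.03018889  0.13736851] [-89.95891574   0.1463806   12.3192503 ]
```

```bash
python3 -m jog '[[1,0,0,-1,0,0,0],[1,0,0,-2.3,0,0,0],[1,0,0,-3.4,0,0,0],[1,0,0,-4.1,0,0,0],[1,0,0,-4.4,0,0,0]]'
python3 -m jog '[[1,0,0,-0.05,0,0,0],[1,0,0,-0.1,0,0,0],[1,0,0,-0.1,0,0,0],[1,0,0,-0.1,0,0,0],[1,0,0,-0.1,0,0,0]]'
```

```text
time: 22.1
ee_pos: [0.6057, -0.0308, 0.0276]
tcp_rot: [-90.0, 0.1, 12.3]
wrist_force: [0.0, 0.1, 0.8]
opening: 0.0324
time: 22.6
ee_pos: [0.607, -0.0311, 0.0274]
tcp_rot: [-90.0, -0.1, 12.3]
wrist_force: [-0.1, -0.5, -1.2]
opening: 0.0316
```

```bash
python3 -m jog '[[1,0,0,-0.05,0,0,0],[1,0,0,-0.1,0,0,0],[1,0,0,-0.14,0,0,0],[1,0,0,-0.14,0,0,0],[1,0,0,-0.14,0,0,0]]'
python3 -m jog '[[1,0,0,-0.04,0,0,0],[1,0,0,-0.06,0,0,0],[1,0,0,-0.06,0,0,0],[1,0,0,-0.06,0,0,0]]'
```

```text
time: 23.1
ee_pos: [0.6066, -0.0311, 0.0232]
tcp_rot: [-90.0, 0.0, 12.2]
wrist_force: [-0.0, 0.3, 0.5]
opening: 0.0317
time: 23.5
ee_pos: [0.6068, -0.0312, 0.0226]
tcp_rot: [-90.0, -0.0, 12.2]
wrist_force: [-2.4, 0.7, 4.7]
opening: 0.0319
```

Rook contact is at the expected height. I'll release it and head for the cottage.

```bash
python3 -m jog '[[1,0,0,0.04,0,0,0],[0.65,0,0,0.04,0,0,0],[0.55,0,0,0.04,0,0,0],[0.4,0,0,0.04,0,0,0],[0.4,0,0,0.04,0,0,0]]'
python3 -m jog '[[0.4,0,0,0.04,0,0,0],[0.4,0,0,1,0,0,0],[0.4,0,0,2,0,0,0],[0.2,0,0,4,0,0,0],[0,0,0,5.5,0,0,0]]'
python3 -m jog '[[0,-3.6,-1.4,0,0,0,-7.5],[0,-3.6,-1.4,0,0,0,-7.5],[0,-3.6,-1.4,0,0,0,-7.5],[0,-3.6,-1.4,0,0,0,-7.5],[0,-3.6,-1.4,0,0,0,-7.5]]' >/dev/null
python3 -m jog '[[0,-3.6,-1.46,-0.5,0,0,-7.5],[0,-3.6,-1.46,-0.5,0,0,-7.5],[0,-3.6,-1.46,-0.5,0,0,-7.5],[0,-3.6,-1.46,-0.5,0,0,-7.5],[0,-3.6,-1.46,-0.5,0,0,-7.5]]'
python3 -m jog '[[0,0,0,0,0,0,0],[0,0,0,0,0,0,0]]'
python3 - <<'E'
from oct import *
o,im,W=wrist('w9.png');print(o['ee_pos'],o['tcp_rot'],o['time'])
for z0 in (.015,.03,.05):
  p=box(W,(.38,.47,-.15,-.05,z0,.07));print('cott',len(p),p[:,2].max(),cv2.minAreaRect(p[:,:2].astype(np.float32)*1000))
im,d=bot.camera('top');V=cloud('top',d);save('t9.png',cv2.resize(im[90:200,220:350],None,fx=5,fy=5))
p=box(V,(.58,.64,-.06,-.01,.05,.08));print('rook',np.round(p.mean(0),4),p[:,2].max())
p=box(V,(.56,.62,.02,.08,.08,.12));print('king',np.round(p.mean(0),4),p[:,2].max())
E
```

```text
time: 24.0
ee_pos: [0.6066, -0.0311, 0.0227]
tcp_rot: [-90.0, 0.0, 12.3]
wrist_force: [0.0, -0.1, -0.6]
opening: 0.051
time: 24.5
ee_pos: [0.6066, -0.0311, 0.1628]
tcp_rot: [-90.0, -0.1, 12.2]
wrist_force: [0.6, -0.8, -0.1]
opening: 0.0778
time: 25.5
ee_pos: [0.4263, -0.1028, 0.1482]
tcp_rot: [-90.0, -0.0, -63.1]
wrist_force: [0.4, -0.5, -0.3]
opening: 0.0853
time: 25.7
ee_pos: [0.4267, -0.1026, 0.1479]
tcp_rot: [-90.0, -0.0, -62.6]
wrist_force: [-0.5, 1.0, -0.7]
opening: 0.0852
[ 0.42665126 -0.10256985  0.1479199 ] [-8.99896691e+01 -8.30659785e-03 -6.26361097e+01] 25.7
cott 4105 0.06462942272942156 ((426.00634765625, -102.78250122070312), (63.2208366394043, 44.07101821899414), 27.377052307128906)
cott 3943 0.06462942272942156 ((425.9110107421875, -102.75398254394531), (63.19646453857422, 43.986087799072266), 27.60757827758789)
cott 2054 0.06462942272942156 ((425.12139892578125, -100.82997131347656), (62.806663513183594, 25.67333984375), 28.063385009765625)
rook [ 0.6047 -0.0318  0.0622] 0.07511832984638284
king [0.5862 0.0468 0.0901] 0.1017991644978114
```

View pics/w9.png

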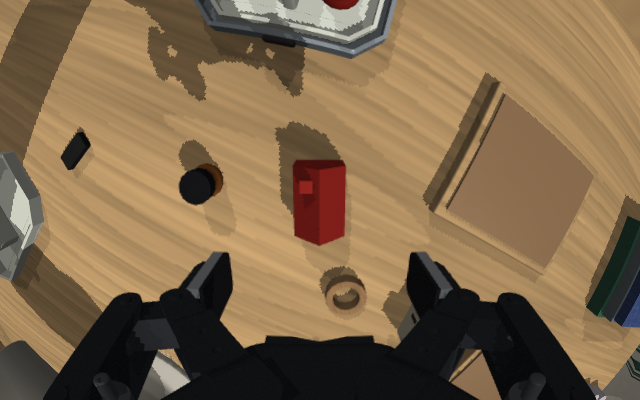

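The cottage is at (319,200), square between the jaws. The tape at (345,293) and pot at (203,185) are clear of the fingers.

```bash
python3 -m jog '[[0,-0.03,0,-1.5,0,0,0],[0,-0.03,0,-3,0,0,0],[0,-0.03,0,-4.6,0,0,0],[0,-0.03,0,-5.3,0,0,0],[0,-0.03,0,-5.64,0,0,0]]' 30
python3 -m jog '[[0.2,0,0,0,0,0,0],[0.3,0,0,0,0,0,0],[0.4,0,0,0,0,0,0],[0.5,0,0,0,0,0,0],[0.6,0,0,0,0,0,0]]'
python3 -m jog '[[1,0,0,0,0,0,0],[1,0,0,0,0,0,0],[1,0,0,0,0,0,0],[1,0,0,0,0,0,0]]'
python3 -m jog '[[1,0,0,0.4,0,0,0],[1,0,0,1,0,0,0],[1,0,0,2,0,0,0],[1,0,0,3,0,0,0],[1,0,0,4,0,0,0]]'
python3 -m jog '[[1,0,0,0,0,0,0],[1,0,0,0,0,0,0],[1,0,0,0,0,0,0]]'
python3 held.py cottage_mid
```

```text
time: 26.3
ee_pos: [0.4247, -0.1022, 0.0048]
tcp_rot: [-90.1, 0.1, -62.7]
wrist_force: [-0.0, -0.1, -0.2]
opening: 0.0853
time: 26.8
ee_pos: [0.4268, -0.1028, 0.0081]
tcp_rot: [-89.9, -0.1, -62.7]
wrist_force: [-0.9, -0.1, 6.9]
opening: 0.044
time: 27.2
ee_pos: [0.4268, -0.1028, 0.0081]
tcp_rot: [-89.9, -0.1, -62.7]
wrist_force: [-0.5, 0.7, 6.3]
opening: 0.0436
time: 27.7
ee_pos: [0.4257, -0.1026, 0.1085]
tcp_rot: [-90.0, -0.0, -62.7]
wrist_force: [0.9, 0.2, -1.4]
opening: 0.0433
time: 28.0
ee_pos: [0.4254, -0.1025, 0.106]
tcp_rot: [-90.1, 0.0, -62.8]
wrist_force: [0.5, -0.8, -1.1]
opening: 0.0439
0.69 [180.6, 325.4] 224
z rel tcp [-0.0057 -0.0029  0.0224  0.0506  0.0552]
0.098 x mid 0.4293 w 0.072 ymax -0.0677
0.11 x mid 0.4294 w 0.072 ymax -0.0673
0.122 x mid 0.429 w 0.071 ymax -0.0635
0.134 x mid 0.4464 w 0.037 ymax -0.067
0.146 x mid 0.4423 w 0.029 ymax -0.0734
0.158 x mid 0.4438 w 0.019 ymax -0.0786
0.22 [226.7, 272.7] 809
[ 0.42540067 -0.10247424  0.10603725] [-9.00528310e+01  4.63203620e-02 -6.27508398e+01]
```

```bash
python3 -m jog '[[1,0.8,-1,0,0,0,-1],[1,1.8,-2.4,0,0,0,-2],[1,2.8,-3.8,0,0,0,-3.4],[1,3.8,-5.3,0,0,0,-4.6],[1,4.48,-6.34,0,0,0,-5.4]]'
python3 -m jog '[[1,0,0,0,0,0,0],[1,0,0,-0.4,0,0,0],[1,0,0,-1.3,0,0,0],[1,0,0,-2.1,0,0,0],[1,0,0,-2.6,0,0,0]]'
python3 -m jog '[[1,0,0,-0.1,0,0,0],[1,0,0,-0.2,0,0,0],[1,0,0,-0.2,0,0,0],[1,0,0,-0.2,0,0,0],[1,0,0,-0.2,0,0,0]]'
```

```text
time: 28.6
ee_pos: [0.5386, -0.2631, 0.1054]
tcp_rot: [-90.1, 0.0, -90.0]
wrist_force: [-0.4, -0.0, -1.1]
opening: 0.0435
time: 29.1
ee_pos: [0.5364, -0.2596, 0.0394]
tcp_rot: [-90.1, 0.1, -89.7]
wrist_force: [0.1, 0.6, 0.1]
opening: 0.0439
time: 29.6
ee_pos: [0.5382, -0.2613, 0.0375]
tcp_rot: [-89.9, -0.0, -89.7]
wrist_force: [0.9, -0.6, -0.9]
opening: 0.0432
```

```bash
python3 -m jog '[[1,0,0,-0.1,0,0,0],[1,0,0,-0.2,0,0,0],[1,0,0,-0.26,0,0,0],[1,0,0,-0.28,0,0,0],[1,0,0,-0.28,0,0,0]]'
python3 -m jog '[[1,0,0,-0.04,0,0,0],[1,0,0,-0.08,0,0,0],[1,0,0,-0.08,0,0,0],[1,0,0,-0.08,0,0,0]]'
```

```text
time: 30.1
ee_pos: [0.5378, -0.2611, 0.0296]
tcp_rot: [-90.0, 0.0, -89.8]
wrist_force: [0.0, -0.0, -0.9]
opening: 0.0432
time: 30.5
ee_pos: [0.5379, -0.2611, 0.0292]
tcp_rot: [-90.0, -0.0, -89.8]
wrist_force: [-4.1, 2.7, 8.5]
opening: 0.0437
```

```bash
python3 -m jog '[[1,0,0,0.05,0,0,0],[0.45,0,0,0.05,0,0,0],[0.35,0,0,0.05,0,0,0],[0.3,0,0,0.05,0,0,0],[0.3,0,0,0.05,0,0,0]]'
python3 -m jog '[[0.3,0,0,0.05,0,0,0],[0.3,0,0,1,0,0,0],[0.3,0,0,2,0,0,0],[0.1,0,0,3.5,0,0,0],[0,0,0,5,0,0,0]]'
python3 -m jog '[[0,-7.42,-0.7,-0.2,0,0,1.65],[0,-7.42,-0.7,-0.2,0,0,1.65],[0,-7.42,-0.7,-0.2,0,0,1.65],[0,-7.42,-0.7,-0.2,0,0,1.65],[0,-7.42,-0.7,-0.2,0,0,1.65]]'
python3 -m jog '[[0,0,0,0,0,0,0],[0,0,0,0,0,0,0],[0,0,0,0,0,0,0]]'
python3 - <<'E'
from oct import *
o,im,W=wrist('w10.png');print(o['ee_pos'],o['tcp_rot'],o['time'])
for b in ((.015,.08),(.03,.08),(.058,.08)):
  p=box(W,(.3,.41,-.33,-.22,*b));print('chap',len(p),p[:,2].max(),cv2.minAreaRect(p[:,:2].astype(np.float32)*1000))
p=box(W,(.49,.59,-.32,-.2,.03,.1));print('cott',len(p),p[:,2].max(),cv2.minAreaRect(p[:,:2].astype(np.float32)*1000))
p=box(W,(.45,.62,-.41,-.2,.018,.026));print('mat',len(p),cv2.minAreaRect(p[:,:2].astype(np.float32)*1000))
E
```

```text
time: 31.0
ee_pos: [0.5378, -0.2611, 0.0289]
tcp_rot: [-90.0, 0.0, -89.8]
wrist_force: [0.2, -0.1, -0.6]
opening: 0.0599
time: 31.5
ee_pos: [0.5375, -0.2609, 0.155]
tcp_rot: [-90.0, 0.0, -89.8]
wrist_force: [0.9, -0.5, -0.0]
opening: 0.085
time: 32.0
ee_pos: [0.3492, -0.2787, 0.1497]
tcp_rot: [-90.0, -0.0, -81.6]
wrist_force: [1.4, -0.4, 0.4]
opening: 0.0852
time: 32.3
ee_pos: [0.3532, -0.2785, 0.1489]
tcp_rot: [-90.0, 0.0, -81.4]
wrist_force: [-0.3, -0.5, -0.4]
opening: 0.0856
[ 0.35322088 -0.27846984  0.14886411] [-9.00074956e+01  1.70154120e-02 -8.14436702e+01] 32.3
chap 4103 0.07067207819226488 ((352.85382080078125, -278.9947204589844), (66.83201599121094, 40.66836166381836), 9.284152030944824)
chap 4018 0.07067207819226488 ((352.85382080078125, -278.9947204589844), (66.83201599121094, 40.66836166381836), 9.284152030944824)
chap 1089 0.07067207819226488 ((333.1324462890625, -282.3240661621094), (23.042518615722656, 34.35804748535156), 9.954368591308594)
cott 1220 0.08114712180354913 ((508.9382629394531, -262.3482971191406), (12.494952201843262, 45.14696502685547), 9.204981803894043)
mat 13892 ((514.5729370117188, -302.0245361328125), (103.31951904296875, 189.15228271484375), 0.8725006580352783)
```

View pics/w10.png

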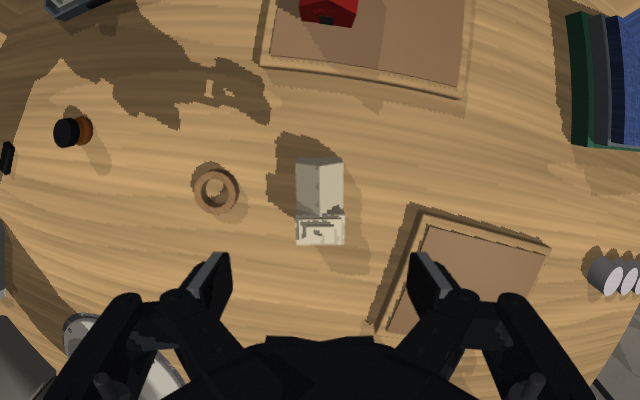

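The cottage stands on the mat at (330,10), and the chapel is at (320,200), square to the jaws. The tape at (215,188) stays about 20 mm clear of the left finger.

```bash
python3 -m jog '[[0,0,-0.02,-1.5,0,0,0.15],[0,0,-0.02,-3,0,0,0.15],[0,0,-0.02,-4.6,0,0,0.15],[0,0,-0.02,-5.3,0,0,0.15],[0,0,-0.02,-5.66,0,0,0.15]]' 30
python3 -m jog '[[0.2,0,0,0,0,0,0],[0.3,0,0,0,0,0,0],[0.4,0,0,0,0,0,0],[0.5,0,0,0,0,0,0],[0.6,0,0,0,0,0,0]]'
python3 -m jog '[[1,0,0,0,0,0,0],[1,0,0,0,0,0,0],[1,0,0,0,0,0,0],[1,0,0,0,0,0,0]]'
python3 -m jog '[[1,0,0,0.4,0,0,0],[1,0,0,1,0,0,0],[1,0,0,2,0,0,0],[1,0,0,3,0,0,0],[1,0,0,4,0,0,0]]'
python3 -m jog '[[1,0,0,0,0,0,0],[1,0,0,0,0,0,0],[1,0,0,0,0,0,0]]'
python3 held.py chapel_mid
```

```text
time: 32.85
ee_pos: [0.3519, -0.2781, 0.0053]
tcp_rot: [-90.1, 0.1, -80.7]
wrist_force: [0.2, 0.5, 0.7]
opening: 0.0855
time: 33.35
ee_pos: [0.353, -0.2796, 0.0086]
tcp_rot: [-89.9, -0.1, -80.8]
wrist_force: [0.0, 0.6, 4.7]
opening: 0.0393
time: 33.75
ee_pos: [0.353, -0.2795, 0.0086]
tcp_rot: [-89.9, -0.1, -80.8]
wrist_force: [0.5, -0.1, 5.6]
opening: 0.0395
time: 34.25
ee_pos: [0.3521, -0.2789, 0.1091]
tcp_rot: [-90.0, -0.0, -80.8]
wrist_force: [-0.5, -0.1, -0.7]
opening: 0.0396
time: 34.55
ee_pos: [0.352, -0.2788, 0.1067]
tcp_rot: [-90.1, 0.1, -80.8]
wrist_force: [0.7, 0.1, 0.0]
opening: 0.0396Traceback (most recent call last):
  File "held.py", line 12, in <module>
    print(e,o['tcp_rot'])
          ^
NameError: name 'e' is not defined
```

```bash
python3 -m jog '[[1,0.6,-1,0.4,0,0,-0.5],[1,1.8,-2,0.4,0,0,-1],[1,3.2,-2.49,0.4,0,0,-1.8],[1,4.6,-2.49,0.4,0,0,-1.8],[1,6,-2.49,0.4,0,0,-1.8]]'
python3 -m jog '[[1,1,0,0,0,0,0],[1,1.44,0,0,0,0,0],[1,1.44,0,0,0,0,0],[1,1.44,0,0,0,0,0],[1,1.44,0,0,0,0,0]]'
python3 -m jog '[[1,0,0,-0.4,0,0,0],[1,0,0,-1.2,0,0,0],[1,0,0,-2.2,0,0,0],[1,0,0,-2.9,0,0,0],[1,0,0,-3.1,0,0,0]]'
python3 -m jog '[[1,0,0,0,0,0,0],[1,0,0,0,0,0,0],[1,0,0,-0.1,0,0,0],[1,0,0,-0.1,0,0,0],[1,0,0,-0.1,0,0,0]]'
python3 held.py chapel_mid
```

```text
time: 35.15
ee_pos: [0.5032, -0.3415, 0.1163]
tcp_rot: [-90.1, 0.1, -89.8]
wrist_force: [-0.5, -0.1, -0.5]
opening: 0.0398
time: 35.65
ee_pos: [0.5373, -0.3415, 0.1178]
tcp_rot: [-90.0, -0.0, -89.8]
wrist_force: [-1.0, 0.3, 0.1]
opening: 0.0396
time: 36.15
ee_pos: [0.5366, -0.3407, 0.0373]
tcp_rot: [-90.2, 0.1, -89.8]
wrist_force: [-0.5, -0.0, -0.9]
opening: 0.0396
time: 36.65
ee_pos: [0.5385, -0.3414, 0.0379]
tcp_rot: [-90.0, -0.0, -89.8]
wrist_force: [-0.2, -0.7, -0.7]
opening: 0.0396
0.63 [157.9, 306.3] 128
z rel tcp [0.0051 0.0112 0.0346 0.0553 0.0574]
0.041 x mid 0.5345 w 0.053 ymax -0.3163
0.053 x mid 0.5382 w 0.06 ymax -0.3154
0.065 x mid 0.5404 w 0.064 ymax -0.3145
0.077 x mid 0.5407 w 0.065 ymax -0.3176
0.089 x mid 0.5192 w 0.015 ymax -0.3233
[ 0.53852909 -0.34144015  0.03794929] [-8.99707423e+01 -1.81116227e-02 -8.97506964e+01]
```

```bash
python3 -m jog '[[1,0,0,-0.1,0,0,0],[1,0,0,-0.2,0,0,0],[1,0,0,-0.3,0,0,0],[1,0,0,-0.3,0,0,0],[1,0,0,-0.3,0,0,0]]'
python3 -m jog '[[1,0,0,-0.04,0,0,0],[1,0,0,-0.07,0,0,0],[1,0,0,-0.07,0,0,0],[1,0,0,-0.07,0,0,0]]'
```

```text
time: 37.25
ee_pos: [0.5383, -0.3413, 0.0298]
tcp_rot: [-90.0, 0.0, -89.7]
wrist_force: [0.0, 0.5, -0.7]
opening: 0.0397
time: 37.65
ee_pos: [0.5384, -0.3414, 0.0296]
tcp_rot: [-90.0, -0.0, -89.8]
wrist_force: [-3.2, 1.6, 9.0]
opening: 0.0396
```

Contact. I'll release, retreat up and back, then check everything.

```bash
python3 -m jog '[[1,0,0,0.05,0,0,0],[0.5,0,0,0.05,0,0,0],[0.4,0,0,0.05,0,0,0],[0.35,0,0,0.05,0,0,0],[0.35,0,0,0.05,0,0,0]]'
python3 -m jog '[[0.35,0,0,0.05,0,0,0],[0.35,0,0,1,0,0,0],[0.35,0,0,2,0,0,0],[0.1,0,0,4,0,0,0],[0,0,0,5.5,0,0,0]]'
python3 -m jog '[[0,-8,0.5,0.5,0,0,0],[0,-8,0.5,0.5,0,0,0],[0,-8,0.5,0.5,0,0,0],[0,-8,0.5,0.5,0,0,0],[0,-8,0.5,0.5,0,0,0]]'
python3 -m jog '[[0,0,0,0,0,0,0],[0,0,0,0,0,0,0]]'
python3 - <<'E'
from oct import *
im,d=bot.camera('top');V=cloud('top',d);im2,d2=bot.camera('side');S=cloud('side',d2)
a=cv2.resize(im[90:210,240:450],None,fx=3.5,fy=3.5);b=cv2.resize(im2[150:290,200:400],(735,514));save('end.png',np.vstack([a[:,:735],b])[:, :735][:934]);save('endt.png',cv2.resize(np.vstack([a[:,:735],b]),(470,595)))
for n,W in(('top',V),('side',S)):
    print(n)
    for l,bx in dict(king=(.56,.62,.02,.08,.06,.12),rook=(.58,.64,-.06,-.005,.035,.08),rib=(.56,.64,-.015,.03,.045,.056),cott=(.49,.59,-.31,-.22,.03,.1),chap=(.49,.59,-.37,-.315,.03,.11),pot=(.36,.41,-.03,.03,.03,.05),tape=(.31,.38,-.22,-.14,.006,.02),eraser=(.31,.38,.14,.2,.006,.02)).items():
        p=box(W,bx)
        if len(p)>5:
            r=cv2.minAreaRect(p[:,:2].astype(np.float32)*1000);print('  ',l,len(p),np.round(r[0],1),np.round(r[1],1),round(r[2],1),'zmax',np.round(np.percentile(p[:,2],98),4))
E
```

```text
time: 38.15
ee_pos: [0.5383, -0.3413, 0.0293]
tcp_rot: [-90.0, 0.0, -89.7]
wrist_force: [-0.6, 0.4, 0.3]
opening: 0.056
time: 38.65
ee_pos: [0.5383, -0.3413, 0.1696]
tcp_rot: [-89.9, -0.0, -89.7]
wrist_force: [1.0, -0.5, 0.7]
opening: 0.0819
time: 39.15
ee_pos: [0.3344, -0.3284, 0.1809]
tcp_rot: [-90.0, -0.1, -89.9]
wrist_force: [0.6, -0.9, 0.6]
opening: 0.0851
time: 39.35
ee_pos: [0.3391, -0.3291, 0.1796]
tcp_rot: [-90.0, -0.0, -89.7]
wrist_force: [0.3, 0.1, 0.2]
opening: 0.0854
top
   king 83 [586.8  46.3] [25.9 24.3] 90.0 zmax 0.1024
   rook 99 [604.4 -32.3] [31.2 31.1] 5.4 zmax 0.0716
   rib 74 [597.8   7.7] [63.4 11.8] 13.2 zmax 0.0557
   cott 349 [ 536.1 -260. ] [44.  62.7] 89.0 zmax 0.0825
   chap 359 [ 536.7 -341.2] [67.1 41.7] 0.6 zmax 0.0872
   pot 87 [385.4   0.6] [29.9 29.9] 25.9 zmax 0.0456
   tape 102 [ 346.  -183.6] [82.7 58.9] 79.7 zmax 0.0198
   eraser 109 [340.8 168.9] [51.4 48.4] 84.8 zmax 0.0184
side
   king 99 [589.7  52.1] [26.7 23.3] 18.2 zmax 0.101
   rook 83 [608.6 -28. ] [32.8 30.9] 57.7 zmax 0.0703
   rib 49 [602.9   1.9] [62.3 33.5] 10.6 zmax 0.0548
   cott 271 [ 539.8 -248.2] [34.5 61.9] 89.1 zmax 0.0822
   chap 205 [ 541.4 -336.6] [64.8 44.3] 4.4 zmax 0.087
   pot 73 [388.7   4.8] [29.9 29.1] 47.0 zmax 0.0429
   tape 84 [ 343.  -175.8] [42.1 41.5] 49.1 zmax 0.0192
   eraser 111 [345.5 176.7] [25.3 45.4] 59.8 zmax 0.0163
```

View pics/endt.png

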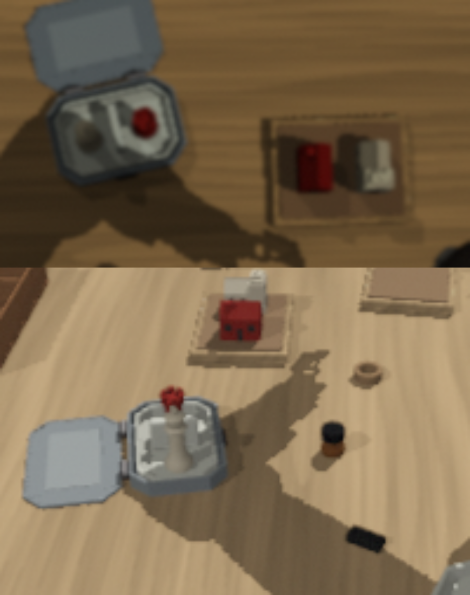

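The picture shows the king and rook upright, one in each bay, and the cottage and chapel upright on the mat. The pot, tape and eraser are where they started.

```bash
python3 -c "
from workcell import bot
print(bot.job_done())"
```

```text
the job is handed in; nothing more can be done
None
```

I nested the white tray flat in the grey case, stood the king and rook in it on either side of the handle, and stood the cottage and chapel on the tan mat. Then I retreated with the gripper open and handed the job in at about 39.5 s. No verdict is reported.

The last checks, from the top and side cameras and the wrist views along the way:
- **Tray:** right after release it was within about 2 mm of the case centre, with the yaw matching to about 0.5°. The rib top was at 53 mm and both bay floors at 7 mm.
- **Chessmen:** both upright, one in each bay about 40 mm from the rib, with tops at the expected heights (about 102 mm for the king and 70 mm for the rook).
- **Buildings:** both upright, about 40 mm either side of the mat centre along its y. The cottage top read about 82 mm, as expected. The chapel read about 87 mm against an expected 91 mm, most likely because so few depth readings fall on the tower's top.
- **Bystanders:** pot, tape and eraser look unmoved in the pictures. Their measured centres varied by 1–9 mm, which I take as noise from coarse depth fits. All are well inside the 30 mm limit.

**Disagreements:**
- The side camera read about 2–5 mm farther out in x and y than the top and wrist cameras, so I relied on the wrist camera.
- At the end its tray-rib fit (602.9, 1.9 mm) was off because the king hid part of the rib. The top camera still had the rib in place at (597.8, 7.7 mm).
- Setting the tray down gave one brief 59 N reading at the wrist, under the 120 N limit.

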